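Put away the glass after a lampworking session

TASK

Clear the glass off the lampworker's bench. Lay each of the three leftover rods lengthwise, near the middle, on the rods of its own colour in the matching trough, and set the two fragile glass baubles gently into empty pockets of their own size in the cork tray, leaving the clear bauble where it sits. Let go of everything and leave it at rest.

Things in the scene. Friction and masses are not known exactly. Their poses are not given: they have to be found in the camera images.
- amber_rod: Short of amber-yellow glass rod, round, 16 mm diameter, 80 mm long, about 40 g, lying on the bench. Origin at its middle, on its axis (8 mm above the bench); x runs along the rod.
- cobalt_rod: Short of dark cobalt-blue glass rod, round, 16 mm diameter, 80 mm long, about 40 g, lying on the bench. Origin at its middle, on its axis (8 mm above the bench); x runs along the rod.
- ruby_rod: Short of dark ruby-red glass rod, round, 16 mm diameter, 80 mm long, about 40 g, lying on the bench. Origin at its middle, on its axis (8 mm above the bench); x runs along the rod.
- large_bauble: Large sea-green blown-glass bauble, about 45 g: ball of 54 mm diameter standing on a foot disc of 22 mm, 4 mm tip on top. Origin at the ball's centre, 27.5 mm above the foot's underside. Belongs in the empty large pocket. Fragile: 5 to 10 N of grip carries it; over 30 N a finger, over 30 N on the tray, or a free fall of 10 mm cracks it.
- small_bauble: Small violet blown-glass bauble, about 25 g: ball of 40 mm diameter standing on a foot disc of 17 mm, 4 mm tip on top. Origin at the ball's centre, 20.5 mm above the foot's underside. Belongs in either small pocket. Fragile: 5 to 10 N of grip carries it; over 30 N a finger, over 30 N on the tray, or a free fall of 10 mm cracks it.
- amber_trough: Fixed open trough, 124 (x) by 90 (y) by 34 mm high, walls 4 mm, floored with five tightly packed, immovable amber-yellow rods along x, 16 mm apart, the middle one on the centre line, tops 20 mm above the bench. A rod laid on them rests in a groove (at y = 8 or 24 mm either side), axis 26 mm above the bench. Origin: centre of underside, on the bench; x along the trough.
- cobalt_trough: Fixed open trough, 124 (x) by 90 (y) by 34 mm high, walls 4 mm, floored with five tightly packed, immovable dark cobalt-blue rods along x, 16 mm apart, the middle one on the centre line, tops 20 mm above the bench. A rod laid on them rests in a groove (at y = 8 or 24 mm either side), axis 26 mm above the bench. Origin: centre of underside, on the bench; x along the trough.
- ruby_trough: Fixed open trough, 124 (x) by 90 (y) by 34 mm high, walls 4 mm, floored with five tightly packed, immovable dark ruby-red rods along x, 16 mm apart, the middle one on the centre line, tops 20 mm above the bench. A rod laid on them rests in a groove (at y = 8 or 24 mm either side), axis 26 mm above the bench. Origin: centre of underside, on the bench; x along the trough.
- pocket_tray: Fixed cork tray 142 (x) by 146 (y) by 16 mm, round pockets 12 mm deep: large (42 mm) at x -36, y +40 (holds the clear bauble) and y -40 (empty); small (30 mm, both empty) at x +40, y +40 and -40. A ball sits on its pocket's rim: large one's centre 33 mm, small one's 29 mm above the underside. Origin: centre of underside, on the bench.
- clear_bauble: Clear, whitish glass bauble, 54 mm ball diameter, already in its large pocket of the cork tray; it stays there. Origin at the ball's centre.

How it is judged:
By the outcome, as a careful person would: the job done as asked, in the order asked, and still so for the second after the job is handed in, with the robot touching nothing.
It also fails if it takes over 128 s, if anything falls off the work surface, if the arm or the gripper's body presses on something with over 40 N, if the wrist force passes 120 N, or if a joint passes its speed limit or range.

ROBOT

A 6-joint arm with a two-finger parallel gripper is mounted at the origin on the work surface. World frame = base frame: x ahead of the robot, y to its left, z up, the work surface at z = 0. Lengths are in mm, angles in rad, forces in N, time in s.
With the tool pointing down it reaches from about 400 to 925 mm from the base axis. Payload 12.5 kg.
Tool frame: the origin (TCP) lies at the very end of the fingers, on their centre line; the grasp point (between the pads) lies 19 mm behind it; z points along the fingers, y is the line along which they close (so a half turn about z gives the same grasp; the last joint's range is limited). The gripper opens to 95 mm and grips with 3 to 60 N. Pads are 20 mm wide; open, the fingers measure 119 mm over their backs; the gripper's body (75 mm by 180 mm) begins 59 mm behind the grasp point.
Start: joints at [1.175, 0.491, 1.559, -0, 1.092, -0.106], TCP at [178.583, 598.961, 214.661] pointing down, gripper open.
Joint ranges: [-3.1, 3.1], [-0.84, 2.19], [0.05, 2.79], [-1.13, 4.28], [0.06, 2.93], [-2.69, 2.69]. Speed limits (rad/s): [2.22, 2.22, 2.79, 3.14, 3.14, 3.14].

INTERFACE

Orientations are given as [roll, pitch, yaw] about the fixed x, y, z axes, in that order (R = Rz(yaw) Ry(pitch) Rx(roll)).
In Python, from cell import state, read_camera, camera_info, job_done gives the robot as it stands.
- The arm moves only by the shell command python3 -m handwheel 'ROWS'. ROWS is a JSON list of rows, 1 to 5 of them, each of 5 numbers: dx, dy, dz in mm, then a turn about the tool's z in rad, then the opening from 0.0 (shut) to 1.0 (fully open); each row is the pose to reach, as a shift and turn from the pose commanded when the command began, along the tool's axes at that moment; what a row does not reach only later rows make up. A row lasts 1/12 s, in which the tool goes at most 41.7 mm and 0.125 rad, less where a joint would pass 70% of its speed; a pose out of reach is approached as far as the arm can. The fingers move at their own pace and stop on an object; the grip force is fixed at half the most. Time passes only in rows, so rows that do not move let the fingers close. It prints the time, the measured TCP pose, the force, the opening and the grip force at its end.
- state(): the state, without advancing time (a new reading comes with each control period).
- read_camera(name): name is "scene" or "top" or "wrist"; returns (picture, depth): 400x640x3 uint8, red, green, blue; 400x640 float32, mm along the optical axis (not along the pixel's ray), 0 where there is no reading.
- camera_info(name): a dict with "vertical_fov" (degrees; the focal length in pixels is half the picture's height over the tangent of half this angle, whatever the lens; pixels are square), "cx", "cy" (the principal point, pixels), "origin" and "attitude" of the camera in the world. Camera axes: x right, y down, z forward; pixel columns grow to the right and rows downward; lengths in mm; the calibration is good to about 2 mm. A picture is of the moment at which its call begins: read the wrist's pose just before it. camera_info takes no time and is no camera call; for the wrist camera it gives the pose at the moment of the call.
- job_done(): hands the job in; it is judged then, once.
The state is a dict: "t": time; "joints": joint angles; "qvel": joint speeds; "tau": joint torques, N m; "eef_pos": TCP position; "tcp_rot": TCP orientation; "ft_force": force on the tool from outside, world axes, zero at the start; "moment": the same for the moment, N m; "opening": opening from 0.0 (shut) to 1.0 (fully open); "grip_force": force on a finger pad.
Only numpy, scipy, OpenCV 4.12 (cv2) and the standard library are available. Lean on these libraries where they do the work, as an engineer would, in place of code of your own. Each camera call takes 0.05 s, during which the arm holds its last target. There are 200 camera calls.

## Working session

There is one attempt and no reset: what is moved stays moved. The work goes in short steps, Python scripts to look and compute and a shell command to move; the robot and the scene stay as the last step left them, time stands still between calls to the robot, and variables do not carry over. Pictures are saved under pics/ and viewed, at most 14 in all, crops included, and the job is handed in when it is done.

```bash
ls; mkdir -p pics; python3 - <<'E'
from cell import *
import cv2,numpy as np
print(state())
for n in("top","scene"):
    p,d=read_camera(n);print(n,camera_info(n));cv2.imwrite(f"pics/{n}0.png",p[:,:,::-1]);np.savez(f"{n}0.npz",p=p,d=d)
E
```

```text
pics
{'t': 0.0, 'joints': array([ 1.17537780e+00,  4.91540040e-01,  1.55945865e+00, -1.94560668e-05,
        1.09165386e+00, -1.05620167e-01]), 'qvel': array([ 0.00061537, -0.00133632, -0.00141481, -0.00032171, -0.00284583,
       -0.00072443]), 'tau': array([ 2.63574839e-03, -6.12655163e+01, -2.58179337e+01,  6.93340902e-02,
        4.82599635e-02, -9.61298156e-05]), 'eef_pos': array([178.50240703, 598.72007234, 214.07069381]), 'tcp_rot': array([-3.14053684e+00, -9.45791857e-05,  2.85180322e+00]), 'ft_force': array([-0.53940902, -0.19974174, -0.32209915]), 'moment': array([-0.02943834,  0.0421234 ,  0.01072364]), 'grip_force': 0.0, 'opening': 1.0012508496138146}
top {'vertical_fov': 57.84622746927896, 'cx': 320.41351633799127, 'cy': 205.43302328989, 'origin': array([429.79729838,   3.12262611, 897.06923858]), 'attitude': array([-2.98151614, -0.00740967, -1.57945701])}
scene {'vertical_fov': 55.480974193804904, 'cx': 318.64878097671203, 'cy': 199.43676442008524, 'origin': array([1065.96141507, -196.29201951,  630.16184849]), 'attitude': array([-2.363644  , -0.00678961,  1.1691065 ])}
```

View pics/top0.png

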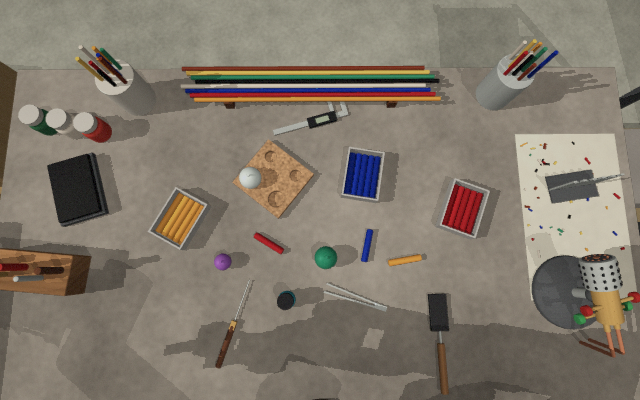

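View pics/scene0.png

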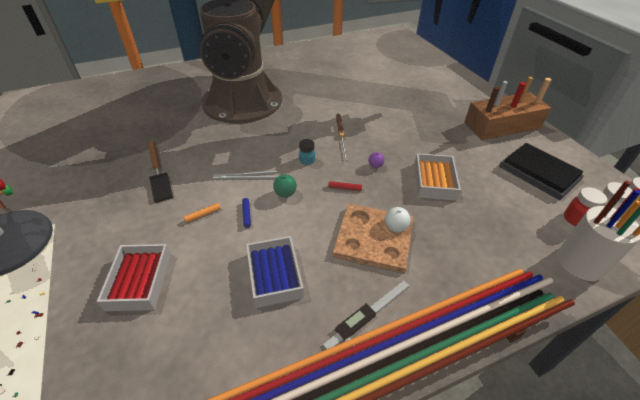

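The top view (up = +x, left = +y) shows:
- **Rods:** amber (405,260), cobalt (368,245), ruby (269,243).
- **Baubles:** large green (326,258), small violet (222,261).
- **Troughs:** amber (180,218), cobalt (363,174), ruby (465,208).
- **Tray:** about (274,178), with the clear bauble at (250,178).

The scene view agrees. Next I'll measure these.

```bash
cat > h.py <<'E'
import numpy as np,cv2
from scipy.spatial.transform import Rotation as Ro
from cell import *
def cloud(d,ci):
    f=200/np.tan(np.radians(ci['vertical_fov']/2));v,u=np.mgrid[:400,:640]
    P=np.dstack([(u-ci['cx'])/f*d,(v-ci['cy'])/f*d,d])
    return P@Ro.from_euler('xyz',ci['attitude']).as_matrix().T+ci['origin']
def blob(p,hue,smin,box,vmin=25):
    h=cv2.cvtColor(p,cv2.COLOR_RGB2HSV);m=np.zeros((400,640),bool)
    x0,y0,x1,y1=box;m[y0:y1,x0:x1]=1
    dh=(h[...,0].astype(int)-hue+90)%180-90
    return m&(abs(dh)<9)&(h[...,1]>smin)&(h[...,2]>vmin)
def sphere(P,r):
    from scipy.optimize import least_squares
    f=lambda c:np.linalg.norm(P-c,axis=1)-r
    s=least_squares(f,P.mean(0)-[0,0,r/2],loss='soft_l1');return s.x,np.abs(s.fun).mean()
E
cat > m.py <<'E'
from h import *
for n in("top","scene"):
    z=np.load(n+"0.npz");p,d=z['p'],z['d'];ci=camera_info(n);W=cloud(d,ci);h=cv2.cvtColor(p,cv2.COLOR_RGB2HSV)
    top=n=="top"
    B=dict(amber=(380,250,430,270),cobalt=(355,222,380,268),ruby=(250,228,290,258)) if top else dict(amber=(178,200,226,226),cobalt=(236,194,256,230),ruby=(322,176,368,196))
    T=dict(amber=(145,185,212,252),cobalt=(338,145,388,204),ruby=(438,177,492,238)) if top else dict(amber=(412,150,464,204),cobalt=(244,235,304,308),ruby=(100,240,170,314))
    H=dict(amber=18,cobalt=116,ruby=178)
    print(n,'bench z',np.median(W[280:340,120:200][...,2]) if top else '')
    for k in H:
        for nm,bx in(('rod',B[k]),('trough',T[k])):
            m=blob(p,H[k],110,bx)&(d>0);Q=W[m];zt=np.percentile(Q[:,2],90)
            c,(w,l),a=cv2.minAreaRect(Q[:,:2].astype(np.float32));
            _,vec,_=np.linalg.svd(Q[:,:2]-Q[:,:2].mean(0),full_matrices=False);
            print(k,nm,m.sum(),np.round(c,1),np.round(Q.mean(0),1),round(w,1),round(l,1),'rect',round(a,1),'pca',round(np.degrees(np.arctan2(vec[1] if 0 else vec[0,1],vec[0,0])),1),'ztop',round(zt,1))
    # trough walls / tray by height
    for k,bx in list(T.items())+[('tray',(225,135,322,222) if top else (325,200,420,275))]:
        x0,y0,x1,y1=bx
        if k!='tray':x0-=6;y0-=6;x1+=6;y1+=6
        Q=W[y0:y1,x0:x1].reshape(-1,3);Q=Q[(Q[:,2]>(28 if k!='tray' else 9))&(Q[:,2]<(42 if k!='tray' else 22))]
        c,s,a=cv2.minAreaRect(Q[:,:2].astype(np.float32));print(k,'wall',len(Q),np.round(c,1),np.round(s,1),round(a,1),'z',np.round(np.median(Q[:,2]),1))
    for k,hue,bx,r in(('large',76,(305,240,345,275) if top else(268,168,302,202),27),('small',140,(208,248,236,274)if top else(364,148,388,172),20)):
        m=blob(p,hue,60,bx)&(d>0);print(k,m.sum(),sphere(W[m],r))
    u,v=(250,178) if top else (397,219)
    Q=W[v-11:v+12,u-11:u+12].reshape(-1,3);Q=Q[Q[:,2]>30];print('clear',len(Q),sphere(Q,27))
E
python3 m.py
```

```text
top bench z 0.15751682978634562Traceback (most recent call last):
  File "m.py", line 14, in <module>
    print(k,nm,m.sum(),np.round(c,1),np.round(Q.mean(0),1),round(w,1),round(l,1),'rect',round(a,1),'pca',round(np.degrees(np.arctan2(vec[1] if 0 else vec[0,1],vec[0,0])),1),'ztop',round(zt,1))
                                                                                                                                                      ~~~^^^^^
IndexError: too many indices for array: array is 1-dimensional, but 2 were indexed
```

```bash
sed -i 's/_,vec,_=/_,_,vec=/' m.py; python3 m.py
```

```text
top bench z 0.15751682978634562
amber rod 226 [ 438.2 -209.7] [ 438.  -206.5   14. ] 16.0 84.3 rect 9.7 pca 99.6 ztop 17.3
amber trough 1310 [542.9 341.1] [543.1 340.1  18.2] 77.2 109.9 rect 61.0 pca 150.5 ztop 21.0
cobalt rod 201 [ 474.  -116.5] [ 473.6 -115.9   14.6] 14.5 79.3 rect 77.4 pca 167.3 ztop 17.3
cobalt trough 1287 [ 649.3 -109.2] [ 648.5 -108.9   18.5] 77.7 107.8 rect 80.2 pca 170.0 ztop 21.4
ruby rod 219 [482.2 124.4] [481.1 122.4  13.9] 83.2 16.4 rect 58.3 pca -121.6 ztop 16.9
ruby trough 1287 [ 563.3 -354.9] [ 560.9 -353.6   18.6] 75.7 111.6 rect 69.2 pca 158.6 ztop 21.4
amber wall 408 [521.5 301. ] [176.8 124.2] 61.0 z 33.6
cobalt wall 334 [ 649.  -109.6] [ 90.1 125.2] 80.4 z 33.8
ruby wall 405 [ 561.5 -353.1] [ 91.2 125.3] 69.0 z 34.0
tray wall 2484 [643.1 113.7] [147.5 142.1] 51.4 z 16.1
large 397 (array([445.30202754, -15.40168592,  27.54969424]), np.float64(0.9673121038061353))
small 216 (array([437.5346274 , 230.74894193,  20.67917506]), np.float64(0.9783519263116631))
clear 385 (array([640.1458676 , 167.65639952,  32.93247192]), np.float64(3.130280678805854))
s
[... 378 characters left out ...]
.8 ztop 18.1
ruby rod 209 [478.9 127.1] [487.2 122.3  10. ] 77.2 31.1 rect 58.0 pca 57.8 ztop 13.7
ruby trough 1657 [ 560.3 -354. ] [ 562.1 -355.    15.6] 71.5 102.9 rect 68.7 pca -21.8 ztop 17.9
amber wall 311 [543.9 338.5] [ 91.  130.3] 61.0 z 31.1
cobalt wall 496 [ 650.9 -109.2] [ 90.2 126.8] 80.4 z 31.3
ruby wall 609 [ 562.8 -352.7] [ 91.8 126.2] 68.9 z 31.0
tray wall 2935 [644.9 113.9] [146.1 145.1] 51.6 z 13.6
large 390 (array([446.25386465, -14.98177044,  24.82417332]), np.float64(1.1917297109201102))
small 183 (array([438.71487737, 231.30176809,  18.43344792]), np.float64(1.5695586636735328))
clear 435 (array([641.25369764, 167.7480999 ,  30.4101768 ]), np.float64(8.125055429702503))
```

```bash
cat > plan.py <<'E'
"""plan.py 'x,y,z,yawdeg' ... : prints legs (dx dy dz turn, rows needed), at most 5 rows each"""
import sys;from h import *
s=state();p=s['eef_pos'].copy();yaw=s['tcp_rot'][2];print('at',p.round(1),round(np.degrees(yaw),1))
for w in sys.argv[1:]:
    x,y,z,Y=map(float,w.split(','));Y=np.radians(Y)
    for k in range(20):
        d=np.array([x,y,z])-p;t=(Y-yaw+np.pi)%(2*np.pi)-np.pi
        n=max(np.linalg.norm(d)/41,abs(t)/.122)
        if n<.02:break
        f=1/np.ceil(n/5);R=Ro.from_euler('xyz',[np.pi,0,yaw]).as_matrix()
        last=f==1
        v=np.round(R.T@d*f,1 if last else 0);tt=-round(t*f,3 if last else 2)
        p=p+R@v;yaw=yaw-tt
        print(*v,tt,'rows',int(np.ceil(n*f)),'->',p.round(0))
        if last:break
E
python3 plan.py 480,300,200,135 500,50,170,110 438.5,-208,80,99.8
```

```text
at [178.5 598.8 214.1] 163.4
-125.0 -67.0 5.0 0.17 rows 4 -> [279. 499. 209.]
-134.0 -45.0 5.0 0.16 rows 4 -> [379. 399. 204.]
-139.5 -22.1 4.1 0.166 rows 4 -> [480. 300. 200.]
-96.0 -81.0 15.0 0.22 rows 4 -> [491. 175. 185.]
-110.5 -58.8 15.0 0.216 rows 4 -> [500.  50. 170.]
-111.0 -73.0 45.0 0.09 rows 4 -> [469. -79. 125.]
-116.6 -62.8 45.0 0.088 rows 4 -> [ 439. -208.   80.]
```

```bash

python3 -m handwheel '[[-40,-22,2,0.05,1],[-80,-44,4,0.1,0.6],[-125,-67,5,0.17,0.35],[-125,-67,5,0.17,0.35]]'
python3 -m handwheel '[[-40,-13,2,0.05,0.35],[-80,-26,4,0.1,0.35],[-120,-40,5,0.15,0.35],[-134,-45,5,0.16,0.35]]'
python3 -m handwheel '[[-40,-7,2,0.05,0.35],[-80,-13,4,0.1,0.35],[-120,-19,4,0.15,0.35],[-139.5,-22.1,4.1,0.166,0.35]]'
python3 -m handwheel '[[-96,-81,15,0.22,0.35],[-96,-81,15,0.22,0.35],[-96,-81,15,0.22,0.35],[-96,-81,15,0.22,0.35]]'
python3 -m handwheel '[[-110.5,-58.8,15,0.216,0.35],[-110.5,-58.8,15,0.216,0.35],[-110.5,-58.8,15,0.216,0.35],[-110.5,-58.8,15,0.216,0.35]]'
python3 plan.py  438.5,-208,80,99.8
```

```text
t: 0.43
eef_pos: [281.4, 496.1, 209.2]
tcp_rot: [-3.14, 0.0, 2.676]
ft_force: [-0.5, 0.9, -0.1]
opening: 0.846
grip_force: 0.0
t: 0.77
eef_pos: [381.8, 396.2, 204.2]
tcp_rot: [-3.141, 0.0, 2.517]
ft_force: [0.5, -0.4, 0.2]
opening: 0.566
grip_force: 0.0
t: 1.1
eef_pos: [482.5, 297.4, 200.2]
tcp_rot: [-3.141, 0.0, 2.351]
ft_force: [-0.1, -0.0, 1.0]
opening: 0.363
grip_force: 0.0
t: 1.43
eef_pos: [490.4, 169.8, 184.5]
tcp_rot: [-3.139, -0.0, 2.131]
ft_force: [0.7, 0.8, 1.8]
opening: 0.35
grip_force: 0.0
t: 1.77
eef_pos: [500.2, 45.3, 169.6]
tcp_rot: [-3.14, 0.0, 1.916]
ft_force: [0.4, 0.1, -0.2]
opening: 0.349
grip_force: 0.0
at [500.2  45.3 169.6] 109.8
-109.0 -72.0 45.0 0.09 rows 4 -> [469. -82. 125.]
-114.5 -61.6 44.6 0.084 rows 4 -> [ 439. -208.   80.]
```

```bash

python3 -m handwheel '[[-109,-70,45,0.09,0.35],[-109,-70,45,0.09,0.35],[-109,-70,45,0.09,0.35],[-109,-70,45,0.09,0.35]]' >/dev/null
python3 -m handwheel '[[-115,-62,25,0.084,0.35],[-115,-62,25,0.084,0.35],[-115,-62,25,0.084,0.35],[-115,-62,25,0.084,0.35],[-115,-62,25,0.084,0.35]]'
python3 -m handwheel '[[0,0,0,0,0.35],[0,0,0,0,0.35],[0,0,0,0,0.35]]' >/dev/null
python3 - <<'E'
from h import *
p,d=read_camera("wrist");ci=camera_info("wrist");print(ci);cv2.imwrite("pics/w1.png",p[:,:,::-1])
m=blob(p,18,110,(0,0,640,400))&(d>0);Q=cloud(d,ci)[m]
c,s,a=cv2.minAreaRect(Q[:,:2].astype(np.float32));print(m.sum(),c,s,a,Q.mean(0))
E
python3 plan.py 438.5,-208,80,99.8
```

```text
t: 2.52
eef_pos: [440.7, -204.8, 100.0]
tcp_rot: [-3.141, -0.001, 1.742]
ft_force: [-0.1, 0.7, -0.4]
opening: 0.35
grip_force: 0.0
{'vertical_fov': 65.96319006369865, 'cx': 322.4900113026981, 'cy': 192.12114308966994, 'origin': array([ 428.53162968, -134.49087021,  270.57223236]), 'attitude': array([ 2.88938609e+00, -4.27923129e-04,  1.77018449e-01])}
5035 (325.3161315917969, -269.259765625) (329.2759704589844, 164.99221801757812) 8.995790481567383 [ 389.80972635 -208.49053899  102.39467919]
at [ 441.6 -201.8  100.9] 100.1
-5.5 -4.2 20.9 0.006 rows 1 -> [ 438. -208.   80.]
```

View pics/w1.png

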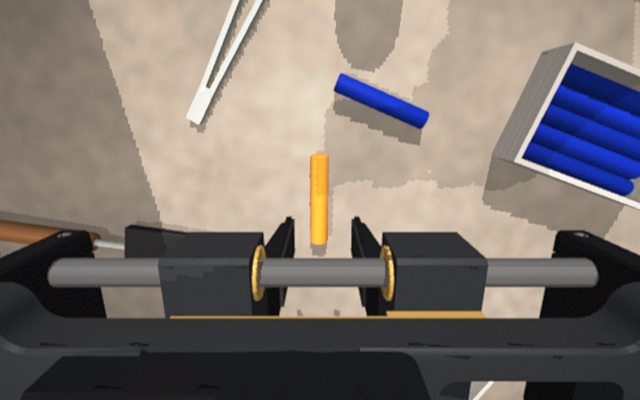

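Wrist view: the amber rod runs upright at (319,200) between the fingers. Cobalt rod at (381,100), cobalt trough at right. I'll measure both rods here.

```bash
cat > w.py <<'E'
import sys;from h import *
p,d=read_camera("wrist");ci=camera_info("wrist");W=cloud(d,ci)
if sys.argv[1]!='-':cv2.imwrite(f"pics/{sys.argv[1]}.png",p[:,:,::-1])
for a in sys.argv[2:]:
    hue,x0,y0,x1,y1=map(int,a.split(','));m=blob(p,hue,110,(x0,y0,x1,y1))&(d>0);Q=W[m]
    Q=Q[Q[:,2]<60]
    c,s,r=cv2.minAreaRect(Q[:,:2].astype(np.float32));_,_,V=np.linalg.svd(Q[:,:2]-Q[:,:2].mean(0),full_matrices=False)
    print(len(Q),np.round(c,1),np.round(s,1),'pca',round(np.degrees(np.arctan2(V[0,1],V[0,0]))%180,1),'mean',Q.mean(0).round(1),'z95',np.percentile(Q[:,2],95).round(1))
E
python3 w.py - 18,295,140,345,260 116,320,60,440,140
```

```text
1628 [ 438.9 -211.3] [15.9 85.9] pca 99.5 mean [ 438.  -206.2   13.6] z95 16.1
1826 [ 474.  -117.2] [14.9 78.9] pca 167.6 mean [ 473.2 -117.4   14.1] z95 16.2
```

```bash
python3 plan.py 438.5,-208.5,3,99.6
```

```text
at [ 441.6 -202.   100.8] 100.1
-5.8 -4.2 97.8 0.009 rows 3 -> [ 438. -208.    3.]
```

Descend gently, close, lift a little.

```bash

python3 -m handwheel '[[-5.8,-4.2,35,0.009,0.35],[-5.8,-4.2,65,0.009,0.35],[-5.8,-4.2,85,0.009,0.35],[-5.8,-4.2,94,0.009,0.35],[-5.8,-4.2,97.5,0.009,0.35]]'
python3 -m handwheel '[[0,0,0,0,0.35],[0,0,0,0,0.16],[0,0,0,0,0.16],[0,0,0,0,0.16],[0,0,0,0,0.16]]'
python3 -m handwheel '[[0,0,0,0,0.15],[0,0,0,0,0.15],[0,0,0,0,0.15]]'
python3 -m handwheel '[[0,0,0,0,0.12],[0,0,0,0,0.12],[0,0,0,0,0.12]]'
```

```text
t: 3.28
eef_pos: [437.8, -208.8, 1.9]
tcp_rot: [-3.14, -0.001, 1.738]
ft_force: [0.1, 0.2, -0.5]
opening: 0.35
grip_force: 0.0
t: 3.7
eef_pos: [438.4, -209.8, 3.8]
tcp_rot: [3.14, 0.001, 1.737]
ft_force: [0.6, 0.2, 0.9]
opening: 0.171
grip_force: 0.3
t: 3.95
eef_pos: [438.4, -209.8, 3.7]
tcp_rot: [3.14, 0.001, 1.737]
ft_force: [1.1, 1.1, 8.1]
opening: 0.159
grip_force: 30.0
t: 4.2
eef_pos: [438.4, -209.8, 3.7]
tcp_rot: [3.14, 0.001, 1.737]
ft_force: [0.3, 0.9, 7.0]
opening: 0.162
grip_force: 30.0
```

```bash

for o in 1; do
python3 -m handwheel '[[0,0,0,0,0.165],[0,0,0,0,0.165],[0,0,0,0,0.165]]' | grep -E "open|grip"
python3 -m handwheel '[[0,0,0,0,0.162],[0,0,0,0,0.162],[0,0,0,0,0.162]]'| grep -E "open|grip"
python3 -m handwheel '[[0,0,0,0,0.158],[0,0,0,0,0.158],[0,0,0,0,0.158]]'| grep -E "open|grip"
python3 -m handwheel '[[0,0,0,0,0.12],[0,0,0,0,0.12]]'| grep -E "open|grip"
done
python3 -m handwheel '[[0,0,-30,0,0.12],[0,0,-60,0,0.12],[0,0,-80,0,0.12],[0,0,-96,0,0.12],[0,0,-96,0,0.12]]'
python3 -m handwheel '[[0,0,0,0,0.12],[0,0,0,0,0.12],[0,0,0,0,0.12]]' >/dev/null
python3 w.py - 18,200,100,440,300
python3 plan.py  500,-60,100,110 500,150,100,135 543.5,339,100,150.8
```

```text
opening: 0.165
grip_force: 6.5
opening: 0.16
grip_force: 14.8
opening: 0.161
grip_force: 27.0
opening: 0.158
grip_force: 30.0
t: 5.53
eef_pos: [438.9, -210.2, 101.9]
tcp_rot: [3.138, 0.003, 1.737]
ft_force: [0.8, -0.2, -0.6]
opening: 0.159
grip_force: 30.0
11 [ 433.4 -250.4] [ 21.7 135.6] pca 94.2 mean [ 4.365e+02 -2.079e+02 -2.000e-01] z95 0.5
at [ 437.6 -209.4   98. ] 99.5
137.0 86.2 -2.0 -0.183 rows 4 -> [500. -60. 100.]
99.0 36.0 0.0 -0.22 rows 3 -> [500.  45. 100.]
88.2 56.4 0.0 -0.216 rows 3 -> [500. 150. 100.]
102.9 164.3 0.0 -0.276 rows 5 -> [543. 339. 100.]
```

```bash

python3 -m handwheel '[[34,21,0,-0.05,0.12],[68,43,-1,-0.1,0.12],[103,65,-2,-0.14,0.12],[137,86,-2,-0.183,0.12]]'
python3 -m handwheel '[[30,12,0,-0.07,0.12],[65,24,0,-0.15,0.12],[99,36,0,-0.22,0.12]]' >/dev/null
python3 -m handwheel '[[30,19,0,-0.07,0.12],[60,38,0,-0.15,0.12],[88.2,56.4,0,-0.216,0.12]]' >/dev/null
python3 -m handwheel '[[20,30,0,-0.06,0.12],[40,63,0,-0.12,0.12],[61,97,0,-0.17,0.12],[82,131,0,-0.23,0.12],[98,157,0,-0.276,0.12]]'
python3 -m handwheel '[[0,0,0,0,0.12],[0,0,0,0,0.12],[0,0,0,0,0.12]]'
python3 w.py w2 18,0,0,639,399
python3 plan.py  539.6,332,60,150.8
```

```text
t: 6.17
eef_pos: [500.4, -58.6, 100.3]
tcp_rot: [-3.141, -0.001, 1.921]
ft_force: [2.1, -0.7, -0.2]
opening: 0.162
grip_force: 30.0
t: 7.08
eef_pos: [541.8, 332.9, 99.9]
tcp_rot: [-3.141, -0.001, 2.636]
ft_force: [0.1, -0.2, 0.1]
opening: 0.158
grip_force: 30.0
t: 7.33
eef_pos: [541.3, 329.5, 99.9]
tcp_rot: [-3.14, -0.001, 2.632]
ft_force: [0.5, -0.8, -0.3]
opening: 0.159
grip_force: 30.0
8322 [470.5 267.9] [273.9 297.7] pca 85.4 mean [524.8 324.1  16.9] z95 20.5
at [541.5 329.  100.3] 150.7
3.1 1.7 40.3 -0.001 rows 1 -> [540. 332.  60.]
```

View pics/w2.png

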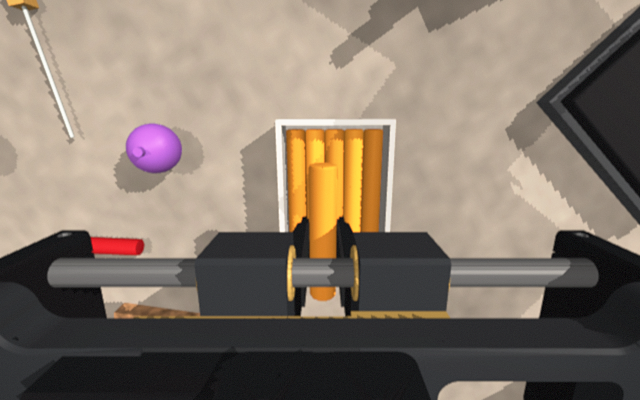

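Wrist view: the amber rod is held above the amber trough at (336,180) and aligned with it. Violet bauble at (154,148). Lower it now.

```bash

python3 -m handwheel '[[3,1.7,30,0,0.12],[3,1.7,55,0,0.12],[3,1.7,68,0,0.12],[3,1.7,74,0,0.12],[3,1.7,77.5,0,0.12]]'
python3 -m handwheel '[[0,0,0,0,0.12],[0,0,0,0,0.12],[0,0,0,0,0.12]]'
```

```text
t: 7.8
eef_pos: [540.2, 332.2, 23.0]
tcp_rot: [-3.141, -0.001, 2.631]
ft_force: [-0.1, 1.0, -0.1]
opening: 0.162
grip_force: 30.0
t: 8.05
eef_pos: [540.7, 333.1, 24.7]
tcp_rot: [3.14, 0.001, 2.632]
ft_force: [-0.2, -0.6, 0.3]
opening: 0.162
grip_force: 30.0
```

```bash

python3 -m handwheel '[[0,0,1,0,0.12],[0,0,2,0,0.12],[0,0,2,0,0.12],[0,0,2,0,0.12]]'
python3 -m handwheel '[[0,0,0,0,0.17],[0,0,0,0,0.2],[0,0,0,0,0.25],[0,0,0,0,0.28],[0,0,0,0,0.28]]'
python3 -m handwheel '[[0,0,-30,0,0.28],[0,0,-60,0,0.28],[0,0,-90,0,0.28],[0,0,-90,0,0.28],[0,0,-90,0,0.28]]'
python3 - <<'E'
from h import *
p,d=read_camera("wrist");ci=camera_info("wrist");W=cloud(d,ci);cv2.imwrite("pics/w3.png",p[:,:,::-1])
m=blob(p,18,110,(0,0,640,400))&(W[...,2]>27)&(W[...,2]<50);Q=W[m];print(len(Q),cv2.minAreaRect(Q[:,:2].astype(np.float32)),Q.mean(0),np.percentile(Q[:,2],95))
E
python3 plan.py 500,150,100,150 500,-60,100,160 474,-117,60,167.5
```

```text
t: 8.38
eef_pos: [540.4, 333.2, 22.2]
tcp_rot: [3.141, 0.001, 2.632]
ft_force: [-0.5, -0.8, 5.3]
opening: 0.157
grip_force: 30.0
t: 8.8
eef_pos: [540.1, 333.0, 21.4]
tcp_rot: [-3.142, -0.0, 2.632]
ft_force: [0.4, 0.1, 0.0]
opening: 0.271
grip_force: 0.0
t: 9.22
eef_pos: [540.7, 333.3, 113.1]
tcp_rot: [3.139, 0.002, 2.632]
ft_force: [0.7, -0.7, -0.4]
opening: 0.28
grip_force: 0.0
1540 ((535.7734375, 331.5892639160156), (14.610843658447266, 79.7919921875), 61.09054183959961) [533.92865872 332.6846693   30.68851614] 32.64900720791409
at [540.  333.  111.6] 150.8
-54.3 -179.2 11.6 0.014 rows 5 -> [500. 150. 100.]
-53.0 -91.0 0.0 -0.09 rows 3 -> [500.  45. 100.]
-43.7 -95.2 0.0 -0.085 rows 3 -> [500. -60. 100.]
5.0 -62.5 40.0 -0.131 rows 2 -> [ 474. -117.   60.]
```

View pics/w3.png

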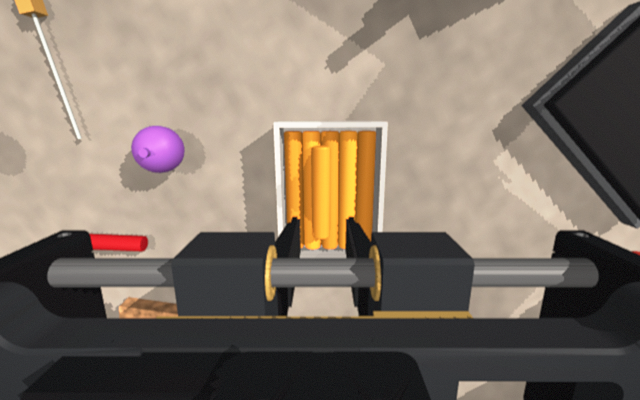

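Amber rod rests in its groove, (320,193). Now the cobalt rod.

```bash

python3 -m handwheel '[[-11,-37,2,0,0.35],[-22,-74,5,0,0.35],[-33,-110,8,0,0.35],[-44,-146,11,0,0.35],[-54,-179,11,0.014,0.35]]' >/dev/null
python3 -m handwheel '[[-18,-30,0,-0.03,0.35],[-36,-60,0,-0.06,0.35],[-53,-91,0,-0.09,0.35]]'>/dev/null
python3 -m handwheel '[[-15,-32,0,-0.03,0.35],[-30,-64,0,-0.06,0.35],[-43.7,-95.2,0,-0.085,0.35]]'>/dev/null
python3 -m handwheel '[[2,-30,15,-0.06,0.35],[5,-62.5,40,-0.131,0.35],[5,-62.5,40,-0.131,0.35],[5,-62.5,40,-0.131,0.35],[5,-62.5,40,-0.131,0.35]]'
python3 -m handwheel '[[0,0,0,0,0.35],[0,0,0,0,0.35]]' >/dev/null
python3 plan.py 474,-117,3,167.5
```

```text
t: 10.6
eef_pos: [473.7, -116.4, 59.9]
tcp_rot: [3.141, -0.002, 2.922]
ft_force: [0.2, -0.3, 0.0]
opening: 0.351
grip_force: 0.0
at [ 474.4 -115.8   60.9] 167.6
0.1 -1.3 57.9 0.001 rows 2 -> [ 474. -117.    3.]
```

```bash

python3 -m handwheel '[[0,-1,20,0,0.35],[0,-1,38,0,0.35],[0,-1,50,0,0.35],[0,-1,55,0,0.35],[0,-1,57.5,0,0.35]]'
python3 -m handwheel '[[0,0,0,0,0.2],[0,0,0,0,0.16],[0,0,0,0,0.14],[0,0,0,0,0.12],[0,0,0,0,0.12]]'
python3 -m handwheel '[[0,0,0,0,0.12],[0,0,0,0,0.12],[0,0,0,0,0.12]]'
python3 -m handwheel '[[0,0,-30,0,0.12],[0,0,-60,0,0.12],[0,0,-90,0,0.12],[0,0,-90,0,0.12],[0,0,-90,0,0.12]]'
python3 -c "
import numpy as np
for n,c,a in(('cobalt',(649.5,-109.4),170.2),('ruby',(562,-353),158.9)):
  a=np.radians(a);y=np.array([-np.sin(a),np.cos(a)]);print(n,np.array(c)+8*y,np.array(c)-8*y)"
python3 plan.py 648,-117,95,170.2
```

```text
t: 11.18
eef_pos: [473.8, -117.0, 2.7]
tcp_rot: [3.141, -0.0, 2.925]
ft_force: [1.1, 0.4, 1.1]
opening: 0.353
grip_force: 0.0
t: 11.6
eef_pos: [474.0, -117.7, 3.6]
tcp_rot: [-3.142, 0.001, 2.924]
ft_force: [0.2, 2.3, 5.9]
opening: 0.161
grip_force: 30.0
t: 11.85
eef_pos: [474.0, -117.7, 3.6]
tcp_rot: [-3.142, 0.001, 2.924]
ft_force: [0.1, 1.5, 6.9]
opening: 0.162
grip_force: 30.0
t: 12.27
eef_pos: [474.2, -117.9, 94.4]
tcp_rot: [-3.141, 0.003, 2.924]
ft_force: [-0.3, 0.4, 0.4]
opening: 0.161
grip_force: 30.0
cobalt [ 648.13832401 -117.28326319] [ 650.86167599 -101.51673681]
ruby [ 559.12002554 -360.46362828] [ 564.87997446 -345.53637172]
at [ 474.2 -117.9   94.4] 167.5
-169.5 38.4 -0.6 -0.047 rows 5 -> [ 648. -117.   95.]
```

```bash

python3 -m handwheel '[[-30,7,0,0,0.12],[-68,15,0,-0.01,0.12],[-105,24,0,-0.02,0.12],[-140,32,0,-0.04,0.12],[-169,38.4,0,-0.047,0.12]]' >/dev/null
python3 -m handwheel '[[0,0,0,0,0.12],[0,0,0,0,0.12],[0,0,0,0,0.12],[0,0,0,0,0.12]]'
python3 plan.py 648,-117.2,23,170.2
```

```text
t: 13.02
eef_pos: [645.7, -116.6, 92.2]
tcp_rot: [3.141, -0.002, 2.97]
ft_force: [-0.3, 0.6, -0.1]
opening: 0.159
grip_force: 30.0
at [ 645.7 -116.6   92.2] 170.2
-2.3 -0.2 69.2 -0.0 rows 2 -> [ 648. -117.   23.]
```

```bash

python3 -m handwheel '[[-1,0,25,0,0.12],[-2,-0.2,45,0,0.12],[-2,-0.2,58,0,0.12],[-2,-0.2,64,0,0.12],[-2,-0.2,67.5,0,0.12]]'
python3 -m handwheel '[[0,0,0,0,0.12],[0,0,0,0,0.12],[0,0,0,0,0.12]]'
```

```text
t: 13.43
eef_pos: [648.3, -117.2, 24.9]
tcp_rot: [3.141, -0.001, 2.97]
ft_force: [-0.2, 0.1, 0.0]
opening: 0.161
grip_force: 30.0
t: 13.68
eef_pos: [649.3, -117.3, 26.5]
tcp_rot: [-3.142, 0.001, 2.971]
ft_force: [0.7, 0.3, 0.3]
opening: 0.158
grip_force: 30.0
```

```bash

python3 -m handwheel '[[0,0,1,0,0.12],[0,0,2,0,0.12],[0,0,3.3,0,0.12],[0,0,4.2,0,0.12],[0,0,4.2,0,0.12]]'
python3 -m handwheel '[[0,0,0,0,0.17],[0,0,0,0,0.2],[0,0,0,0,0.25],[0,0,0,0,0.28],[0,0,0,0,0.28]]'
python3 -m handwheel '[[0,0,-30,0,0.28],[0,0,-60,0,0.28],[0,0,-85,0,0.28],[0,0,-85,0,0.28],[0,0,-85,0,0.28]]'
python3 - <<'E'
from h import *
p,d=read_camera("wrist");ci=camera_info("wrist");W=cloud(d,ci);cv2.imwrite("pics/w4.png",p[:,:,::-1])
m=blob(p,116,110,(0,0,640,400))&(W[...,2]>26)&(W[...,2]<50);Q=W[m];print(len(Q),cv2.minAreaRect(Q[:,:2].astype(np.float32)),Q.mean(0),np.percentile(Q[:,2],95))
E
python3 plan.py 560,-60,100,190 500,60,100,215 481.5,123.5,60,238.2
```

```text
t: 14.1
eef_pos: [649.1, -117.2, 22.0]
tcp_rot: [-3.142, 0.0, 2.971]
ft_force: [-0.9, 0.6, 6.1]
opening: 0.164
grip_force: 30.0
t: 14.52
eef_pos: [648.9, -117.2, 21.2]
tcp_rot: [3.142, -0.0, 2.971]
ft_force: [0.5, 0.4, -0.6]
opening: 0.276
grip_force: 0.0
t: 14.93
eef_pos: [649.4, -117.3, 107.6]
tcp_rot: [-3.141, 0.003, 2.971]
ft_force: [-0.3, 0.0, -1.4]
opening: 0.279
grip_force: 0.0
2213 ((749.0479736328125, -59.288543701171875), (302.0092468261719, 60.55031204223633), 30.10455894470215) [697.90761574 -87.31859616  32.27933963] 38.70842673827416
at [ 648.8 -117.2  106.2] 170.2
97.2 41.2 6.2 -0.345 rows 3 -> [560. -60. 100.]
38.3 128.6 0.0 -0.437 rows 4 -> [500.  60. 100.]
-21.3 62.6 40.0 -0.405 rows 4 -> [481. 123.  60.]
```

View pics/w4.png

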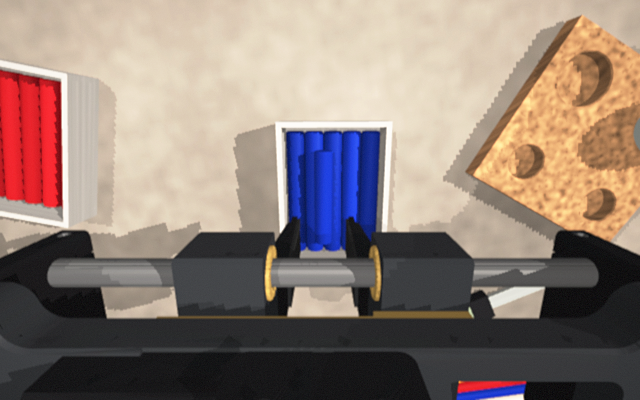

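The cobalt rod lies in its groove (322,200). The tray shows its large pocket at (590,80) and a small one at (526,160). Now ruby.

```bash

python3 -m handwheel '[[32,14,2,-0.11,0.35],[65,27,4,-0.23,0.35],[97,41,6,-0.345,0.35]]' >/dev/null
python3 -m handwheel '[[10,32,0,-0.11,0.35],[19,64,0,-0.22,0.35],[29,96,0,-0.33,0.35],[38.3,128.6,0,-0.437,0.35]]'
python3 -m handwheel '[[-5,15,0,-0.1,0.35],[-10,30,5,-0.2,0.35],[-16,46,10,-0.3,0.35],[-21,62,15,-0.4,0.35],[-21,62,15,-0.405,0.35]]' >/dev/null
python3 -m handwheel '[[0,0,0,0,0.35],[0,0,0,0,0.35],[0,0,0,0,0.35]]'
python3 w.py - 178,200,120,440,262
python3 plan.py 481.5,123.5,3,238.2
```

```text
t: 15.57
eef_pos: [498.6, 60.7, 99.1]
tcp_rot: [3.14, -0.002, -2.526]
ft_force: [0.4, 0.4, -0.3]
opening: 0.35
grip_force: 0.0
t: 16.23
eef_pos: [482.1, 121.8, 85.2]
tcp_rot: [3.141, -0.0, -2.128]
ft_force: [-0.2, -0.1, -1.0]
opening: 0.349
grip_force: 0.0
1776 [480.8 123. ] [79.5 15.4] pca 58.3 mean [479.6 121.2  13.9] z95 16.2
at [482.2 121.8  85.3] -121.9
-1.1 1.5 82.3 -0.002 rows 3 -> [481. 124.   3.]
```

```bash

python3 -m handwheel '[[-1,1.4,30,0,0.35],[-1,1.4,55,0,0.35],[-1,1.4,70,0,0.35],[-1,1.4,78,0,0.35],[-1,1.4,82,0,0.35]]'
python3 -m handwheel '[[0,0,0,0,0.2],[0,0,0,0,0.16],[0,0,0,0,0.14],[0,0,0,0,0.12],[0,0,0,0,0.12]]'
python3 -m handwheel '[[0,0,0,0,0.12],[0,0,0,0,0.12],[0,0,0,0,0.12]]'
python3 -m handwheel '[[0,0,-30,0,0.12],[0,0,-60,0,0.12],[0,0,-95,0,0.12],[0,0,-95,0,0.12],[0,0,-95,0,0.12]]'
python3 plan.py 540,-50,100,200 550,-200,100,175 564.9,-345.5,100,158.9
```

```text
t: 16.7
eef_pos: [481.1, 123.6, 2.5]
tcp_rot: [3.141, -0.001, -2.127]
ft_force: [-0.4, -0.7, 0.8]
opening: 0.35
grip_force: 0.0
t: 17.12
eef_pos: [481.7, 124.2, 4.2]
tcp_rot: [-3.14, 0.001, -2.125]
ft_force: [0.5, -1.1, 6.0]
opening: 0.167
grip_force: 30.0
t: 17.37
eef_pos: [481.7, 124.2, 4.1]
tcp_rot: [-3.14, 0.001, -2.125]
ft_force: [-1.0, -0.8, 8.6]
opening: 0.16
grip_force: 30.0
t: 17.78
eef_pos: [482.0, 124.3, 100.1]
tcp_rot: [-3.138, 0.003, -2.125]
ft_force: [-0.2, 0.8, -0.6]
opening: 0.158
grip_force: 30.0
at [482.  124.3 100.1] -121.8
59.0 -71.0 0.0 0.33 rows 3 -> [511.  37. 100.]
32.7 -85.3 0.1 0.337 rows 3 -> [540. -50. 100.]
42.0 -144.4 -0.0 0.437 rows 4 -> [ 550. -200.  100.]
-27.6 -143.6 -0.0 0.281 rows 4 -> [ 565. -345.  100.]
```

```bash

python3 -m handwheel '[[20,-24,0,0.11,0.12],[40,-48,0,0.22,0.12],[59,-71,0,0.33,0.12]]' >/dev/null
python3 -m handwheel '[[11,-28,0,0.11,0.12],[22,-57,0,0.22,0.12],[32.7,-85.3,0,0.337,0.12]]' >/dev/null
python3 -m handwheel '[[10,-36,0,0.11,0.12],[21,-72,0,0.22,0.12],[31,-108,0,0.33,0.12],[42,-144.4,0,0.437,0.12]]' >/dev/null
python3 -m handwheel '[[-7,-37,0,0.07,0.12],[-14,-74,0,0.14,0.12],[-21,-110,0,0.21,0.12],[-27,-140,0,0.28,0.12]]'
python3 -m handwheel '[[0,0,0,0,0.12],[0,0,0,0,0.12],[0,0,0,0,0.12],[0,0,0,0,0.12]]'
python3 plan.py 564.9,-345.5,22,158.9
```

```text
t: 18.95
eef_pos: [563.2, -344.3, 96.5]
tcp_rot: [3.141, -0.002, 2.769]
ft_force: [0.6, 0.0, 0.8]
opening: 0.162
grip_force: 30.0
t: 19.28
eef_pos: [563.6, -340.8, 97.5]
tcp_rot: [3.141, -0.001, 2.775]
ft_force: [-0.5, 0.1, 1.0]
opening: 0.158
grip_force: 30.0
at [ 563.6 -340.8   97.5] 159.0
-2.9 -4.0 75.5 0.002 rows 2 -> [ 565. -346.   22.]
```

```bash

python3 -m handwheel '[[-1,-2,30,0,0.12],[-2,-4,50,0,0.12],[-2,-4,62,0,0.12],[-2,-4,69,0,0.12],[-2,-4,73,0,0.12]]'
python3 -m handwheel '[[0,0,0,0,0.12],[0,0,0,0,0.12],[0,0,0,0,0.12]]'
```

```text
t: 19.7
eef_pos: [564.3, -345.7, 24.6]
tcp_rot: [3.141, -0.001, 2.775]
ft_force: [-0.5, 0.1, -0.3]
opening: 0.162
grip_force: 30.0
t: 19.95
eef_pos: [564.7, -346.6, 26.3]
tcp_rot: [-3.141, 0.001, 2.774]
ft_force: [-0.1, 0.0, -0.9]
opening: 0.161
grip_force: 30.0
```

```bash

python3 -m handwheel '[[0,0,1,0,0.12],[0,0,2,0,0.12],[0,0,3.2,0,0.12],[0,0,4,0,0.12],[0,0,4,0,0.12]]'
python3 -m handwheel '[[0,0,0,0,0.17],[0,0,0,0,0.2],[0,0,0,0,0.25],[0,0,0,0,0.28],[0,0,0,0,0.28]]'
python3 -m handwheel '[[0,0,-30,0,0.28],[0,0,-60,0,0.28],[0,0,-95,0,0.28],[0,0,-95,0,0.28],[0,0,-95,0,0.28]]'
python3 - <<'E'
from h import *
p,d=read_camera("wrist");cv2.imwrite("pics/w5.png",p[100:300,180:460,::-1])
E
python3 plan.py 500,-180,110,159 446,-15.2,110,159
```

```text
t: 20.37
eef_pos: [564.5, -346.6, 22.9]
tcp_rot: [-3.141, 0.001, 2.774]
ft_force: [-4.0, 2.2, 13.5]
opening: 0.159
grip_force: 30.0
t: 20.78
eef_pos: [564.2, -346.5, 21.1]
tcp_rot: [3.141, -0.0, 2.774]
ft_force: [-0.2, 0.0, -0.1]
opening: 0.271
grip_force: 0.0
t: 21.2
eef_pos: [564.9, -347.0, 118.2]
tcp_rot: [-3.141, 0.003, 2.774]
ft_force: [0.0, 0.1, -0.6]
opening: 0.281
grip_force: 0.0
at [ 564.2 -346.5  116.5] 158.9
119.8 132.3 6.5 -0.001 rows 5 -> [ 500. -180.  110.]
109.5 134.4 0.0 -0.0 rows 5 -> [446. -15. 110.]
```

View pics/w5.png

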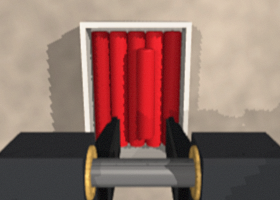

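The ruby rod is in its groove (crop 145,95). Next is the large bauble.

```bash
python3 plan.py 500,-180,115,195 446,-15.2,115,231.6
```

```text
at [ 564.2 -346.5  116.5] 158.9
60.0 66.0 1.0 -0.31 rows 3 -> [ 532. -263.  116.]
36.8 81.4 0.5 -0.32 rows 3 -> [ 500. -180.  115.]
5.0 87.0 0.0 -0.32 rows 3 -> [473. -97. 115.]
-22.9 83.1 0.0 -0.318 rows 3 -> [446. -15. 115.]
```

```bash

python3 -m handwheel '[[20,22,0,-0.1,0.4],[40,44,0,-0.2,0.6],[60,66,1,-0.31,0.85]]' >/dev/null
python3 -m handwheel '[[12,27,0,-0.1,0.85],[24,54,0,-0.21,0.85],[36.8,81.4,0,-0.32,0.85]]' >/dev/null
python3 -m handwheel '[[2,29,0,-0.1,0.85],[4,58,0,-0.21,0.85],[5,87,0,-0.32,0.85]]' >/dev/null
python3 -m handwheel '[[-7,26,0,-0.1,0.85],[-15,54,0,-0.21,0.85],[-22.9,83.1,0,-0.318,0.85],[-22.9,83.1,0,-0.318,0.85],[-22.9,83.1,0,-0.318,0.85]]'
python3 -m handwheel '[[0,0,0,0,0.85],[0,0,0,0,0.85],[0,0,0,0,0.85]]' >/dev/null
python3 - <<'E'
from h import *
p,d=read_camera("wrist");ci=camera_info("wrist");W=cloud(d,ci);cv2.imwrite("pics/w6.png",p[:,:,::-1])
m=blob(p,76,60,(150,80,500,330))&(W[...,2]<70)&(W[...,2]>8)
print(m.sum(),sphere(W[m],27))
E
python3 plan.py 446,-15.2,60,231.6
```

```text
t: 22.42
eef_pos: [445.2, -14.1, 114.5]
tcp_rot: [3.14, -0.001, -2.239]
ft_force: [-0.2, -1.1, 0.4]
opening: 0.857
grip_force: 0.0
2914 (array([445.45266495, -15.53131175,  27.15199084]), np.float64(0.47161213516617956))
at [446.2 -15.9 115. ] -128.5
-0.5 0.6 55.0 -0.002 rows 2 -> [446. -15.  60.]
```

View pics/w6.png

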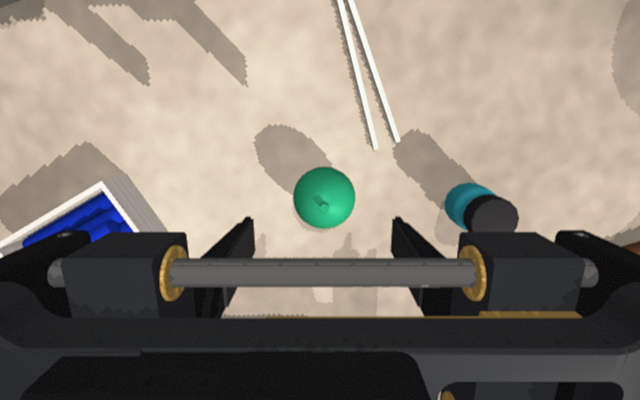

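The sea-green bauble is centred between the fingers at (324,198). The teal jar at (480,210) lies along the closing axis, so I'll check its place and height.

```bash
python3 - <<'E'
from h import *
z=np.load("top0.npz");W=cloud(z['d'],camera_info("top"));Q=W[285:312,272:300].reshape(-1,3);Q=Q[Q[:,2]>12]
print(len(Q),Q.min(0),Q.max(0),np.median(Q,0))
E
python3 plan.py 445.7,-15.4,14.5,231.6
```

```text
280 [329.93421596   3.12262611  13.15668994] [429.79729838  95.85561629 897.06923858] [349.72772925  75.58337847  54.89911192]
at [446.2 -15.9 115. ] -128.5
-0.1 0.7 100.5 -0.002 rows 3 -> [446. -15.  15.]
```

```bash

python3 -m handwheel '[[0,0.7,30,0,0.8],[0,0.7,60,0,0.8],[0,0.7,82,0,0.8],[0,0.7,94,0,0.8],[0,0.7,100,0,0.8]]'
python3 -m handwheel '[[0,0,0,0,0.75],[0,0,0,0,0.7],[0,0,0,0,0.66],[0,0,0,0,0.63],[0,0,0,0,0.62]]'
python3 -m handwheel '[[0,0,0,0,0.6],[0,0,0,0,0.59],[0,0,0,0,0.58],[0,0,0,0,0.58],[0,0,0,0,0.58]]'
```

```text
t: 23.13
eef_pos: [445.0, -15.2, 13.6]
tcp_rot: [3.139, -0.001, -2.243]
ft_force: [-0.2, -0.3, 1.0]
opening: 0.803
grip_force: 0.0
t: 23.55
eef_pos: [445.9, -14.8, 16.0]
tcp_rot: [-3.14, 0.001, -2.241]
ft_force: [0.6, -0.4, -0.3]
opening: 0.63
grip_force: 0.0
t: 23.97
eef_pos: [445.5, -14.8, 15.3]
tcp_rot: [3.142, 0.0, -2.241]
ft_force: [0.4, -0.2, -0.7]
opening: 0.578
grip_force: 0.0
```

```bash

python3 -m handwheel '[[0,0,0,0,0.574],[0,0,0,0,0.57],[0,0,0,0,0.57],[0,0,0,0,0.57]]' | grep -E "open|grip"
python3 -m handwheel '[[0,0,0,0,0.568],[0,0,0,0,0.568],[0,0,0,0,0.568]]' | grep -E "open|grip"
python3 -m handwheel '[[0,0,0,0,0.566],[0,0,0,0,0.566],[0,0,0,0,0.566]]'
```

```text
opening: 0.57
grip_force: 0.1
opening: 0.568
grip_force: 0.2
t: 24.8
eef_pos: [445.5, -14.7, 15.3]
tcp_rot: [-3.141, 0.0, -2.241]
ft_force: [-0.3, 0.3, 0.4]
opening: 0.567
grip_force: 0.8
```

```bash

python3 -m handwheel '[[0,0,0,0,0.565],[0,0,0,0,0.565],[0,0,0,0,0.565]]' | grep -E "open|grip"
python3 -m handwheel '[[0,0,0,0,0.564],[0,0,0,0,0.564],[0,0,0,0,0.564]]' | grep -E "open|grip"
python3 -m handwheel '[[0,0,0,0,0.563],[0,0,0,0,0.563],[0,0,0,0,0.563]]'
```

```text
opening: 0.563
grip_force: 1.9
opening: 0.565
grip_force: 3.2
t: 25.55
eef_pos: [445.5, -14.7, 15.3]
tcp_rot: [-3.142, 0.0, -2.241]
ft_force: [0.7, -0.8, 1.2]
opening: 0.567
grip_force: 4.8
```

```bash

python3 -m handwheel '[[0,0,0,0,0.561],[0,0,0,0,0.561],[0,0,0,0,0.561]]' | grep -E "open|grip"
python3 -m handwheel '[[0,0,-2,0,0.561],[0,0,-4,0,0.561],[0,0,-6,0,0.561],[0,0,-6,0,0.561],[0,0,-6,0,0.561]]'
python3 plan.py 446,-15,95,231.6 591,104.8,95,231.6
```

```text
opening: 0.56
grip_force: 8.7
t: 26.22
eef_pos: [445.5, -14.7, 21.5]
tcp_rot: [-3.141, 0.0, -2.241]
ft_force: [0.1, 0.1, -0.4]
opening: 0.563
grip_force: 8.8
at [445.5 -14.7  21.5] -128.4
-0.1 -0.6 -73.5 -0.0 rows 2 -> [446. -15.  95.]
-184.0 -39.1 -0.0 -0.0 rows 5 -> [591. 105.  95.]
```

```bash

python3 -m handwheel '[[0,0,-8,0,0.561],[0,0,-20,0,0.561],[0,0,-35,0,0.561],[0,0,-48,0,0.561],[0,0,-56,0,0.561]]'
python3 -m handwheel '[[-8,-2,0,0,0.561],[-22,-5,0,0,0.561],[-42,-9,0,0,0.561],[-64,-14,0,0,0.561],[-86,-18,0,0,0.561]]'
python3 -m handwheel '[[-22,-5,0,0,0.561],[-44,-9,0,0,0.561],[-66,-14,0,0,0.561],[-82,-18,0,0,0.561],[-92,-20,0,0,0.561]]'
python3 -m handwheel '[[0,0,0,0,0.561],[0,0,0,0,0.561],[0,0,0,0,0.561],[0,0,0,0,0.561]]' >/dev/null
python3 - <<'E'
from h import *
p,d=read_camera("wrist");ci=camera_info("wrist");W=cloud(d,ci);cv2.imwrite("pics/w7.png",p[:,:,::-1])
m=blob(p,76,60,(150,80,500,330))&(W[...,2]<140)&(W[...,2]>38)
print('held',m.sum(),sphere(W[m],27))
q,e=read_camera("top");W=cloud(e,camera_info("top"));Q=W[135:222,225:322].reshape(-1,3)
E
python3 plan.py 591,104.8,40,231.6; python3 -c "from cell import *;print(state()['grip_force'])"
```

```text
t: 26.63
eef_pos: [445.7, -14.8, 78.8]
tcp_rot: [-3.141, 0.001, -2.241]
ft_force: [0.2, 0.4, -1.0]
opening: 0.563
grip_force: 8.8
t: 27.05
eef_pos: [514.0, 42.4, 76.9]
tcp_rot: [3.141, -0.0, -2.242]
ft_force: [0.4, -0.8, 0.2]
opening: 0.565
grip_force: 8.8
t: 27.47
eef_pos: [587.1, 102.6, 76.6]
tcp_rot: [3.141, 0.0, -2.241]
ft_force: [-0.5, 0.5, 0.7]
opening: 0.561
grip_force: 8.8
held 5203 (array([585.15710499,  99.83388679,  89.06380538]), np.float64(0.35941912539885423))
at [585.5 100.6  77.5] -128.5
-6.7 -1.7 37.5 -0.001 rows 1 -> [591. 105.  40.]
8.756579160690308
```

View pics/w7.png

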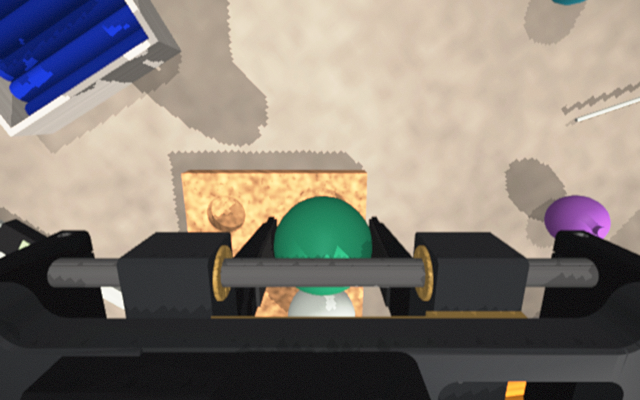

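The held green bauble (323,245) is over the tray, with the clear bauble behind it. Descend slowly.

```bash

python3 -m handwheel '[[-3,-1,10,0,0.561],[-6,-2,22,0,0.561],[-7,-2.2,32,0,0.561],[-7,-2.2,40,0,0.561],[-7,-2.2,46,0,0.561]]'
python3 -m handwheel '[[0,0,2,0,0.561],[0,0,3,0,0.561],[0,0,4,0,0.561],[0,0,4,0,0.561],[0,0,4,0,0.561]]'
python3 plan.py 591.3,105.3,21,231.6
```

```text
t: 28.32
eef_pos: [591.4, 105.2, 29.5]
tcp_rot: [3.14, -0.001, -2.241]
ft_force: [-0.4, 0.8, -0.0]
opening: 0.563
grip_force: 8.8
t: 28.73
eef_pos: [592.1, 105.2, 27.7]
tcp_rot: [-3.141, 0.0, -2.241]
ft_force: [0.4, 0.3, -0.3]
opening: 0.56
grip_force: 8.8
at [592.1 105.2  27.7] -128.4
0.4 0.7 6.7 -0.0 rows 1 -> [591. 105.  21.]
```

```bash

python3 -m handwheel '[[0.4,0.7,1,0,0.561],[0.4,0.7,2,0,0.561],[0.4,0.7,3.5,0,0.561],[0.4,0.7,4.5,0,0.561],[0.4,0.7,4.5,0,0.561]]'
python3 -m handwheel '[[0,0,0.5,0,0.561],[0,0,1,0,0.561],[0,0,1,0,0.561],[0,0,1,0,0.561]]'
```

```text
t: 29.15
eef_pos: [591.1, 105.3, 22.6]
tcp_rot: [3.141, -0.0, -2.241]
ft_force: [-1.0, -0.4, -0.4]
opening: 0.563
grip_force: 8.8
t: 29.48
eef_pos: [591.1, 105.3, 21.8]
tcp_rot: [3.142, 0.0, -2.241]
ft_force: [-0.0, -0.1, -0.8]
opening: 0.562
grip_force: 8.8
```

```bash

python3 -m handwheel '[[0,0,0.4,0,0.561],[0,0,0.6,0,0.561],[0,0,0.6,0,0.561],[0,0,0.6,0,0.561]]' | grep -E "eef|ft"
python3 -m handwheel '[[0,0,0.3,0,0.561],[0,0,0.5,0,0.561],[0,0,0.5,0,0.561],[0,0,0.5,0,0.561]]' | grep -E "eef|ft"
```

```text
eef_pos: [591.1, 105.3, 21.2]
ft_force: [-0.4, -0.1, -1.8]
eef_pos: [591.1, 105.3, 20.9]
ft_force: [-0.1, -0.6, 2.9]
```

```bash

python3 -m handwheel '[[0,0,0,0,0.564],[0,0,0,0,0.567],[0,0,0,0,0.57],[0,0,0,0,0.575],[0,0,0,0,0.58]]' | grep -E "eef|ft|open|grip"
python3 -m handwheel '[[0,0,0,0,0.6],[0,0,0,0,0.64],[0,0,0,0,0.66],[0,0,0,0,0.66],[0,0,0,0,0.66]]' | grep -E "eef|ft|open|grip"
python3 -m handwheel '[[0,0,-10,0,0.66],[0,0,-25,0,0.66],[0,0,-45,0,0.66],[0,0,-65,0,0.66],[0,0,-85,0,0.66]]' | grep -E "eef|ft|open|grip"
python3 - <<'E'
from h import *
q,e=read_camera("top");W=cloud(e,camera_info("top"))
m=blob(q,76,60,(255,180,300,220))&(e>0);print('large',m.sum(),sphere(W[m],27) if m.sum()>30 else '')
p,d=read_camera("wrist");W=cloud(d,camera_info("wrist"))
m=blob(p,76,60,(150,80,500,330))&(W[...,2]<70)&(W[...,2]>18);print(m.sum(),sphere(W[m],27))
E
python3 plan.py 510,170,105,190 438,231,105,141.6
```

```text
eef_pos: [591.2, 105.3, 20.6]
ft_force: [-0.3, -0.8, -0.8]
opening: 0.577
grip_force: 0.0
eef_pos: [591.2, 105.3, 20.7]
ft_force: [0.2, 0.2, -0.7]
opening: 0.658
grip_force: 0.0
eef_pos: [591.1, 105.3, 107.4]
ft_force: [0.0, 0.5, 0.6]
opening: 0.656
grip_force: 0.0
large 0 
3064 (array([590.23853064, 104.67838181,  30.62326793]), np.float64(0.4784762242660207))
at [592.5 105.4 109.4] -128.4
0.0 52.0 2.0 0.36 rows 3 -> [552. 138. 107.]
19.3 49.2 2.4 0.366 rows 3 -> [510. 170. 105.]
30.0 36.0 0.0 0.42 rows 4 -> [474. 200. 105.]
42.5 21.0 0.0 0.424 rows 4 -> [438. 231. 105.]
```

```bash

python3 -m handwheel '[[0,17,0,0.12,0.66],[0,34,1,0.24,0.66],[0,52,2,0.36,0.66]]' >/dev/null
python3 -m handwheel '[[6,16,0,0.12,0.66],[12,32,1,0.24,0.66],[19.3,49.2,2.4,0.366,0.66]]' >/dev/null
python3 -m handwheel '[[8,9,0,0.1,0.66],[15,18,0,0.21,0.66],[23,27,0,0.32,0.66],[30,36,0,0.42,0.66]]' >/dev/null
python3 -m handwheel '[[10,5,0,0.1,0.66],[21,10,0,0.21,0.66],[32,16,0,0.32,0.66],[42.5,21,0,0.424,0.66],[42.5,21,0,0.424,0.66]]' >/dev/null
python3 -m handwheel '[[0,0,0,0,0.66],[0,0,0,0,0.66],[0,0,0,0,0.66],[0,0,0,0,0.66]]'
python3 - <<'E'
from h import *
p,d=read_camera("wrist");W=cloud(d,camera_info("wrist"));cv2.imwrite("pics/w8.png",p[:,:,::-1])
m=blob(p,140,60,(150,80,500,330))&(W[...,2]<60)&(W[...,2]>6);print(m.sum(),sphere(W[m],20))
q,e=read_camera("top");W=cloud(e,camera_info("top"));cv2.imwrite("pics/top1.png",q[:,:,::-1])
m=blob(q,76,60,(250,170,310,225))&(e>0);print('large',m.sum(),sphere(W[m],27) if m.sum()>30 else '')
m=blob(q,140,60,(208,248,236,274))&(e>0);print('small',m.sum(),sphere(W[m],20) if m.sum()>30 else '')
E
python3 plan.py 438,231,11,141.6
```

```text
t: 33.08
eef_pos: [437.0, 230.4, 101.3]
tcp_rot: [3.141, 0.0, 2.474]
ft_force: [-0.1, -1.2, 0.8]
opening: 0.661
grip_force: 0.0
1684 (array([437.64680351, 229.97483356,  20.20964067]), np.float64(0.5240166499191157))
large 357 (array([590.34306695, 104.74387609,  32.70039801]), np.float64(0.9298440703392243))
small 53 (array([453.83484323, 214.61707404,  47.50058848]), np.float64(15.04681631729691))
at [436.9 230.5 101.3] 141.7
-0.6 1.1 90.3 0.002 rows 3 -> [438. 231.  11.]
```

View pics/w8.png

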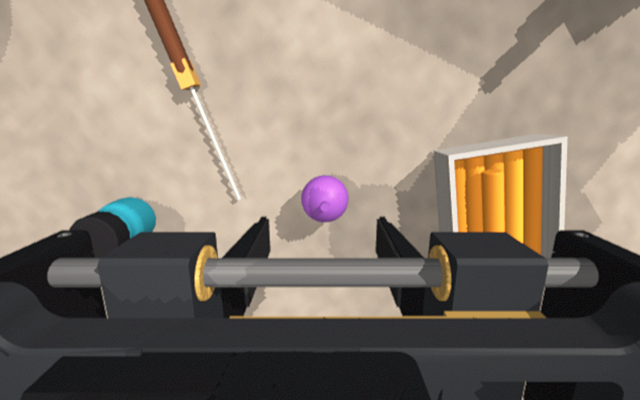

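The large bauble is seated (z 32.7). The violet bauble is centred between the fingers at (325,198). Descend.

```bash

python3 -m handwheel '[[-0.6,0.7,28,0,0.66],[-0.6,0.7,55,0,0.66],[-0.6,0.7,74,0,0.66],[-0.6,0.7,84,0,0.66],[-0.6,0.7,90,0,0.66]]'
python3 -m handwheel '[[0,0,0,0,0.6],[0,0,0,0,0.55],[0,0,0,0,0.5],[0,0,0,0,0.46],[0,0,0,0,0.45]]'
python3 -m handwheel '[[0,0,0,0,0.44],[0,0,0,0,0.435],[0,0,0,0,0.43],[0,0,0,0,0.43]]'
python3 -m handwheel '[[0,0,0,0,0.426],[0,0,0,0,0.422],[0,0,0,0,0.42],[0,0,0,0,0.42],[0,0,0,0,0.42]]'|grep -E "open|grip"
python3 -m handwheel '[[0,0,0,0,0.418],[0,0,0,0,0.418],[0,0,0,0,0.418]]' |grep -E "open|grip"
```

```text
t: 33.6
eef_pos: [437.3, 230.7, 10.2]
tcp_rot: [-3.14, -0.001, 2.473]
ft_force: [0.1, 0.4, -0.2]
opening: 0.658
grip_force: 0.0
t: 34.02
eef_pos: [437.8, 231.1, 12.1]
tcp_rot: [3.14, 0.001, 2.473]
ft_force: [-0.2, 0.1, 0.7]
opening: 0.463
grip_force: 0.0
t: 34.35
eef_pos: [437.6, 231.0, 11.4]
tcp_rot: [3.141, 0.0, 2.473]
ft_force: [0.1, -0.4, 0.4]
opening: 0.43
grip_force: 0.2
opening: 0.42
grip_force: 0.2
opening: 0.418
grip_force: 1.2
```

```bash

python3 -m handwheel '[[0,0,0,0,0.416],[0,0,0,0,0.416],[0,0,0,0,0.416]]' |grep -E "open|grip"
python3 -m handwheel '[[0,0,0,0,0.415],[0,0,0,0,0.414],[0,0,0,0,0.414],[0,0,0,0,0.414]]' |grep -E "open|grip"
```

```text
opening: 0.411
grip_force: 3.5
opening: 0.415
grip_force: 6.6
```

```bash

python3 -m handwheel '[[0,0,-2,0,0.4135],[0,0,-4,0,0.4135],[0,0,-6,0,0.4135],[0,0,-6,0,0.4135],[0,0,-6,0,0.4135]]'
python3 -m handwheel '[[0,0,-10,0,0.4135],[0,0,-28,0,0.4135],[0,0,-48,0,0.4135],[0,0,-68,0,0.4135],[0,0,-82,0,0.4135]]'
python3 -m handwheel '[[0,0,0,0,0.4135],[0,0,0,0,0.4135],[0,0,0,0,0.4135]]'
python3 plan.py 650.6,57.6,98,141.6
```

```text
t: 36.02
eef_pos: [437.6, 231.0, 17.5]
tcp_rot: [3.141, 0.0, 2.473]
ft_force: [1.1, 0.9, -0.1]
opening: 0.416
grip_force: 7.6
t: 36.43
eef_pos: [437.7, 231.1, 101.5]
tcp_rot: [3.14, 0.001, 2.473]
ft_force: [-0.5, 0.6, 0.1]
opening: 0.412
grip_force: 7.6
t: 36.68
eef_pos: [437.2, 230.8, 99.0]
tcp_rot: [-3.141, -0.0, 2.473]
ft_force: [0.3, 0.0, 0.1]
opening: 0.414
grip_force: 7.6
at [437.2 230.8  99. ] 141.7
-137.0 -2.0 0.0 0.0 rows 4 -> [543. 144.  99.]
-137.8 -1.6 1.0 0.001 rows 4 -> [651.  58.  98.]
```

```bash

python3 -m handwheel '[[-10,0,0,0,0.4135],[-28,0,0,0,0.4135],[-50,-1,0,0,0.4135],[-74,-1,0,0,0.4135],[-98,-1,0,0,0.4135]]' |grep -E "eef|grip"
python3 -m handwheel '[[-24,0,0,0,0.4135],[-48,0,0,0,0.4135],[-72,-1,0,0,0.4135],[-96,-1,0,0,0.4135],[-118,-1,0,0,0.4135]]' |grep -E "eef|grip"
python3 -m handwheel '[[-20,0,0,0,0.4135],[-37,-1,0,0,0.4135],[-48,-1,0,0,0.4135],[-54,-1,0,0,0.4135],[-54,-1,0,0,0.4135]]' |grep -E "eef|grip"
python3 -m handwheel '[[0,0,0,0,0.4135],[0,0,0,0,0.4135],[0,0,0,0,0.4135],[0,0,0,0,0.4135]]' |grep -E "eef|grip"
python3 - <<'E'
from h import *
p,d=read_camera("wrist");W=cloud(d,camera_info("wrist"));cv2.imwrite("pics/w9.png",p[:,:,::-1])
m=blob(p,140,60,(150,80,500,330))&(W[...,2]<140)&(W[...,2]>80);print(m.sum(),sphere(W[m],20))
E
python3 plan.py 650.6,57.6,30,141.6
```

```text
eef_pos: [514.6, 168.2, 98.4]
grip_force: 7.6
eef_pos: [606.8, 93.7, 98.1]
grip_force: 7.6
eef_pos: [647.9, 60.3, 98.5]
grip_force: 7.6
eef_pos: [647.1, 61.8, 99.5]
grip_force: 7.6
3067 (array([646.87087563,  60.01660438, 108.40191495]), np.float64(0.4213315884766271))
at [647.2  61.7  99.5] 141.7
-5.2 -1.1 69.5 0.002 rows 2 -> [651.  58.  30.]
```

View pics/w9.png

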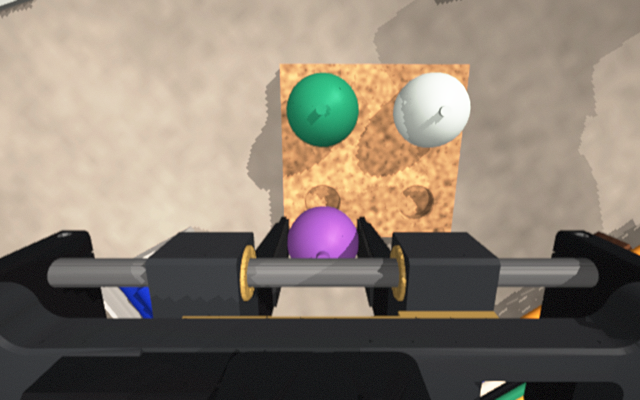

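Green and clear sit in their large pockets at (323,110) and (433,108). The held violet bauble (322,238) lines up with the small pocket at (323,200).

```bash

python3 -m handwheel '[[-2,0,15,0,0.4135],[-4,-1,33,0,0.4135],[-5,-1,50,0,0.4135],[-5,-1,62,0,0.4135],[-5,-1,68,0,0.4135]]' |grep -E "eef|ft|grip"
python3 -m handwheel '[[0,0,2,0,0.4135],[0,0,3,0,0.4135],[0,0,4,0,0.4135],[0,0,4,0,0.4135],[0,0,4,0,0.4135]]' |grep -E "eef|ft|grip"
python3 plan.py 650.8,58.2,20,141.6
```

```text
eef_pos: [650.1, 57.5, 29.8]
ft_force: [0.0, 0.3, -0.4]
grip_force: 7.6
eef_pos: [651.1, 57.3, 28.0]
ft_force: [0.2, 1.5, 0.5]
grip_force: 7.6
at [651.1  57.3  28. ] 141.7
0.7 0.5 8.0 0.001 rows 1 -> [651.  58.  20.]
```

```bash

python3 -m handwheel '[[0.6,0.5,1,0,0.4135],[0.6,0.5,2.5,0,0.4135],[0.6,0.5,4,0,0.4135],[0.6,0.5,5.5,0,0.4135],[0.6,0.5,5.5,0,0.4135]]' |grep -E "eef|ft|grip"
python3 -m handwheel '[[0,0,0.5,0,0.4135],[0,0,1,0,0.4135],[0,0,1,0,0.4135],[0,0,1,0,0.4135]]' |grep -E "eef|ft|grip"
python3 -m handwheel '[[0,0,0.3,0,0.4135],[0,0,0.6,0,0.4135],[0,0,0.6,0,0.4135],[0,0,0.6,0,0.4135]]' |grep -E "eef|ft|grip"
```

```text
eef_pos: [650.5, 58.1, 21.4]
ft_force: [1.2, 0.1, -1.2]
grip_force: 7.6
eef_pos: [650.6, 58.1, 20.8]
ft_force: [-0.5, 0.6, 0.0]
grip_force: 7.6
eef_pos: [650.6, 58.1, 20.3]
ft_force: [-0.3, 0.1, 0.3]
grip_force: 7.6
```

```bash

python3 -m handwheel '[[0,0,0.2,0,0.4135],[0,0,0.4,0,0.4135],[0,0,0.4,0,0.4135],[0,0,0.4,0,0.4135]]' |grep -E "eef|ft|grip"
python3 -m handwheel '[[0,0,0.2,0,0.4135],[0,0,0.4,0,0.4135],[0,0,0.4,0,0.4135],[0,0,0.4,0,0.4135]]' |grep -E "eef|ft|grip"
```

```text
eef_pos: [650.6, 58.2, 19.9]
ft_force: [-1.3, 1.2, 2.3]
grip_force: 7.6
eef_pos: [650.6, 58.3, 19.7]
ft_force: [-2.8, 2.2, 4.4]
grip_force: 7.6
```

Contact made. Release, rise straight up, and move aside.

```bash

python3 -m handwheel '[[0,0,0,0,0.416],[0,0,0,0,0.419],[0,0,0,0,0.422],[0,0,0,0,0.427],[0,0,0,0,0.435]]' | grep -E "ft|open|grip"
python3 -m handwheel '[[0,0,0,0,0.46],[0,0,0,0,0.5],[0,0,0,0,0.52],[0,0,0,0,0.52],[0,0,0,0,0.52]]' | grep -E "ft|open|grip"
python3 -m handwheel '[[0,0,-10,0,0.52],[0,0,-25,0,0.52],[0,0,-50,0,0.52],[0,0,-85,0,0.52],[0,0,-120,0,0.52]]' | grep -E "eef"
python3 plan.py 560,-100,200,141.6 470,-300,200,141.6
```

```text
ft_force: [0.5, 0.1, -0.1]
opening: 0.432
grip_force: 0.0
ft_force: [-0.2, -1.2, -0.3]
opening: 0.519
grip_force: 0.0
eef_pos: [650.2, 58.1, 141.0]
at [650.2  58.1 141. ] 141.7
-27.3 -179.9 -59.0 0.001 rows 5 -> [ 560. -100.  200.]
-27.0 -106.0 -0.0 0.0 rows 3 -> [ 515. -200.  200.]
-26.6 -106.7 -0.0 0.0 rows 3 -> [ 470. -300.  200.]
```

```bash

python3 -m handwheel '[[-5,-35,-12,0,0.52],[-11,-70,-24,0,0.52],[-16,-105,-36,0,0.52],[-21,-140,-48,0,0.52],[-27,-175,-59,0,0.52]]' >/dev/null
python3 -m handwheel '[[-9,-35,0,0,0.52],[-18,-70,0,0,0.52],[-27,-106,0,0,0.52]]' >/dev/null
python3 -m handwheel '[[-9,-35,0,0,0.52],[-18,-70,0,0,0.52],[-27,-106,0,0,0.52],[-27,-106,0,0,0.52],[-27,-106,0,0,0.52]]' 
python3 -m handwheel '[[0,0,0,0,0.52],[0,0,0,0,0.52],[0,0,0,0,0.52],[0,0,0,0,0.52],[0,0,0,0,0.52]]' >/dev/null
python3 - <<'E'
from h import *
q,e=read_camera("top");W=cloud(e,camera_info("top"))
for k,hue,bx,r in(('large',76,(250,170,310,225),27),('small',140,(255,130,325,225),20)):
    m=blob(q,hue,60,bx)&(e>0);print(k,m.sum(),sphere(W[m],r))
s,_=read_camera("scene")
cv2.imwrite("pics/end.png",np.vstack([q[120:270,120:520],s[130:330,60:460]])[:,:,::-1])
E
```

```text
t: 43.23
eef_pos: [473.4, -297.2, 199.0]
tcp_rot: [3.141, 0.001, 2.47]
ft_force: [0.2, 0.7, -0.1]
opening: 0.518
grip_force: 0.0
large 359 (array([590.06214702, 104.78860142,  32.94246517]), np.float64(0.8954434389560204))
small 189 (array([649.36620022,  57.64410584,  29.12007997]), np.float64(0.9682440620880215))
```

View pics/end.png

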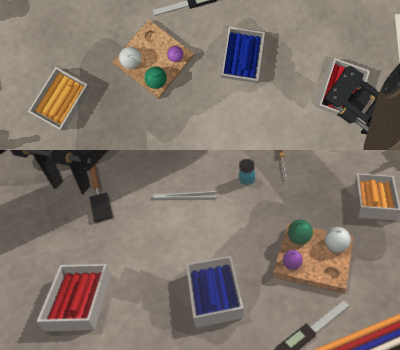

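Both views show every rod in its own trough. Both baubles sit at their seated heights (33 and 29 mm), and the clear bauble hasn't moved. Handing in.

```bash
python3 -c "from cell import *;print(job_done())"
```

```text
the job is handed in; nothing more can be done
None
```

The job is handed in: all three rods lie in their matching troughs, both baubles sit in pockets of their own size, the clear bauble was left alone, and the arm stands clear, after about 44 s of the 128 s.

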